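Spindle off, then present the bearing housing bore-up

TASK

Turn the mill's spindle-speed knob fully anticlockwise to its stop first; only then move the aluminium bearing housing that lies on its side on the mill's table. Find which end its blind bore opens at, pick the housing up and turn it so that the bore faces straight up, ready for a bearing to be dropped in. Finish still holding it like that in the gripper, still, and at least 10 cm above the mill's table, with the knob left at its stop and the brush, screwdriver and spanner left lying where they are.

Things in the scene. Friction and masses are not known exactly. Their poses are not given: they have to be found in the camera images.
- speed (a joint): the mill's spindle-speed knob: angle in rad, 0 at the anticlockwise end stop (spindle off), growing clockwise seen from above, up to 4.7. Vertical axis, light even friction of about 0.04 N m, stays where it is left; the stop at 0 is rigid. Starts 0.7 to 1.5 rad from the stop
- speed_grip (a point): point to grip the knob: on its axis, 112 mm above the bench, 7 mm below the knob's top. The grip is a black bar 36 mm long, 14 mm wide, 32 mm high, on a round skirt 38 mm across whose top lies 17 mm below this point. This point's x axis runs along the bar and turns with it; z points up
- control_box: grey control box, fixed, 200 (x) x 130 x 75 mm high, left or right of the mill. Origin: centre of its underside. The knob stands on its lid 40 mm from the middle towards -x; an emergency-stop mushroom 38 mm across stands 55 mm from the middle towards +x, its top 108 mm above the bench
- housing: bearing housing, aluminium, about 150 g: block 42 x 42 mm, 36 mm long, with a round spigot 36 mm across, 10 mm long on one end. Its blind bore (27 mm across, 32 deep) opens in the spigot's face; the other end is plain. Origin: centre of the closed end; z runs along the bore out of its mouth; x, y square to the flat sides. Starts on a flat side on the mill's table, bore level, pointing any way
- bore_mouth (a point): centre of the bore's mouth in the spigot's face, 46 mm from the housing's closed end along its z; axes as the housing's
- mill: desktop portal mill, fixed. Origin: at bench height under the middle of its table; x to its back, z up. Table: flat plate 242 (x) x 300 (y) mm, top 70 mm above the bench, clear but for two clamps 18 mm high, 70 to 120 mm behind and 125 mm either side of the middle. Portal and spindle start 245 mm behind the origin, 235 mm high, 400 wide. Elsewhere nothing is higher than the table
- brush: bystander: chip brush 170 mm long in the low tool tray on the other side of the mill; origin under its middle, x along it
- screwdriver: bystander: black-handled screwdriver 180 mm long in the same tray; origin under its middle, x along it
- spanner: bystander: flat steel spanner 160 mm long, 38 mm wide, 8 mm thick, lying along the back edge of the mill's table between the clamps; origin under its middle, x along it
Things that resemble listed ones, but are neither listed nor needed, are in the scene too. There is more than one size of the housing; the one meant has the size given above.

How it is judged (in metres and radians):
On the way, in this order (a step that is already met when the one before it is completed fails the run):
1. the speed knob is turned anticlockwise to its stop (within 0.08 rad) (value of joint speed below 0.08 rad), for 0.2 s.
2. the housing is held in the fingers clear of the mill's table (contact force between the fingers and housing above 1 N and contact force between housing and mill below 0.1 N and height (world z) of housing above 0.1 m), for 0.1 s.
At the end, for the whole second after the job is handed in: Knob within 0.08 rad of its stop; the fingers hold the housing, which touches nothing of the mill, bore up within 0.2 rad, closed end at least 100 mm above the mill's table (170 mm above the bench), still (0.03 m/s, 0.2 rad/s); brush, screwdriver and spanner moved less than 30 mm (value of joint speed below 0.08 rad and contact force between the fingers and housing above 1 N and contact force between housing and mill below 0.1 N and angle between housing's own z axis and vertical below 0.2 rad and height (world z) of housing above 0.17 m and linear speed of housing below 0.03 m/s and angular speed of housing below 0.2 rad/s and distance of each of brush, screwdriver, spanner from where it was at the start of the episode below 0.03 m); the arm keeps its last pose, push and grip.
It fails at once if the housing is moved (by more than 10 mm) while the speed knob is not at its stop (value of joint speed above 0.15 rad and distance of housing from where it was at the start of the episode above 0.01 m).
It fails at once if the brush, screwdriver or spanner is moved by more than 30 mm (distance of any of brush, screwdriver, spanner from where it was at the start of the episode above 0.03 m).
It also fails if it takes over 48 s, if anything falls off the work surface, if the arm or the gripper's body presses on something with over 40 N, if the wrist force passes 120 N, or if a joint passes its speed limit or range.

ROBOT

A 6-joint arm with a two-finger parallel gripper is mounted at the origin on the work surface. World frame = base frame: x ahead of the robot, y to its left, z up, the work surface at z = 0. Lengths are in m, angles in degrees, forces in N, time in s.
With the tool pointing down it reaches from about 0.3 to 0.775 m from the base axis. Payload 14.6 kg.
Tool frame: the origin (TCP) lies at the centre of the arm's flange, where the gripper is bolted on; the fingertips stand 173 mm ahead of it and the grasp point (between the pads) lies 155 mm ahead of it; z points along the fingers, y is the line along which they close (so a half turn about z gives the same grasp; the last joint's range is limited). The gripper opens to 85 mm and grips with 20 to 120 N. Pads are 22 mm wide; open, the fingers measure 114 mm over their backs; the gripper's body (76 mm by 85 mm) begins 54 mm behind the grasp point. The pads swing forward as they close: fully open they stand 13 mm farther back than shut.
Start: joints at [62.705, 17.183, 87.147, -0, 75.671, -3.816], TCP at [0.219, 0.504, 0.405] pointing down, gripper open.
Joint ranges: [-173.82, 173.82], [-45.26, 126.66], [13.44, 144.39], [-59.66, 239.66], [0, 175.72], [-146.38, 146.38]. Speed limits (degrees/s): [127.2, 127.2, 147.25, 180, 180, 180].

INTERFACE

Orientations are given as [roll, pitch, yaw] about the fixed x, y, z axes, in that order (R = Rz(yaw) Ry(pitch) Rx(roll)).
In Python, from bench import r, cams, ticket, nets gives the robot as it stands.
- The arm moves only by the tool carry_out, never from a script. Its argument "plan" is a list of rows, each a list of 4 numbers: the shift along the tool's x, y, z in cm, then the turn about the tool's z in rad. A call has 1 to 20 rows; each row shifts and turns the commanded pose from where the row before left it, along the tool's axes as they then stand; what a row does not reach is not made up. A row lasts 1/12 s, in which the tool goes at most 41.7 mm and 7.16 degrees, less where a joint would pass 70% of its speed; a pose out of reach is approached as far as the arm can. A call is refused whole if a number of a shift passes 4.17 or a number of a turn 0.125, either way. A call with a gripper value outside its range is refused whole. "fingers" is the closure in counts, from 0 (fully open) to 255 (shut), set as the call begins (left out, the last holds). The fingers move at their own pace and stop on an object; "squeeze" is the grip in N (left out, the last holds). Time passes only in rows, so rows that do not move let the fingers close. It gives the time, the measured TCP pose, the force, the opening and the grip force at its end, in the units of the state.
- r.get_state(): the state, without advancing time (a new reading comes with each control period).
- cams.snapshot(name): name is "scene" or "top" or "wrist"; returns a dict with "color" (384x512x3 uint8, red, green, blue), "z_map" (384x512 float32, m along the optical axis (not along the pixel's ray), 0 where there is no reading), "K" (3x3 intrinsics, pixels), "rvec" (rotation vector, rad) and "tvec" (3), from world to camera coordinates, as OpenCV has them. Camera axes: x right, y down, z forward; pixel columns grow to the right and rows downward; lengths in m; the calibration is good to about 2 mm. The wrist camera is an equidistant fisheye: a pixel r from the principal point sees the ray r / f radians off the axis. A picture is of the moment at which its call begins.
- ticket.close_job(): hands the job in; it is judged then, once.
Trained networks look in a picture, given as the dict that the camera call returned (one of the last four; its "shot" number tells which), for a name from the list of things; names that differ only in an ending like _2 or _b are one class to them, and where a whole thing is asked for, a point or a joint stands for the part that bears it (a point fixed in the world has none). Each returns a list of dicts, best first, with "confidence" (0 to 1); they miss things now and then, are a little off and sometimes report something else, mostly with a low value. They report only what shows in the picture. A call takes as long as a camera call. They do not tell look-alikes from the thing itself.
- nets.spot_in(query, picture): "xyz" ([x, y, z] in m, in world coordinates, good to about 4 mm: the middle of the surface that is visible of it).
- nets.silhouettes(query, picture): "mask" (384x512 bool, what is visible of it).
The state is a dict: "time": time; "qpos": joint angles; "joint_vel": joint speeds; "joint_efforts": joint torques, N m; "ee_pos": TCP position; "orientation": TCP orientation; "wrist_force": force on the tool from outside, world axes, zero at the start; "torque": the same for the moment, N m; "width": finger opening in m; "grip_force": force on a finger pad.
Only numpy, scipy, OpenCV 4.12 (cv2) and the standard library are available. Lean on these libraries where they do the work, as an engineer would, in place of code of your own. Each camera call takes 0.05 s, during which the arm holds its last target. There are 200 camera calls.

## Working session

There is one attempt and no reset: what is moved stays moved. The work goes in short steps, Python scripts to look and compute and a tool call to move; the robot and the scene stay as the last step left them, time stands still between calls to the robot, and variables do not carry over. Pictures are saved under pics/ and viewed, at most 13 in all, crops included, and the job is handed in when it is done.

Besides the shell and the picture viewer there is one more tool, called after "Request:" by a JSON object that holds its "name" and its "arguments", one argument or row to a line. carry_out: Moves the arm, as the interface text tells. Its arguments: {"type":"object","properties":{"plan":{"type":"array","items":{"type":"array","items":{"type":"number"}}},"fingers":{"type":"number"},"squeeze":{"type":"number"}},"required":["plan"]}

```bash
ls; mkdir -p pics; cat > h.py <<'E'
import numpy as np, cv2
from bench import r, cams, ticket, nets
def Rt(p): return cv2.Rodrigues(np.array(p["rvec"],float))[0], np.array(p["tvec"],float).ravel()
def cloud(p):  # pinhole -> HxWx3 world
    R,t=Rt(p);K=np.array(p["K"]);z=p["z_map"];v,u=np.mgrid[:z.shape[0],:z.shape[1]]
    c=np.stack([(u-K[0,2])/K[0,0]*z,(v-K[1,2])/K[1,1]*z,z],-1)
    return (c-t)@R
def proj(p,X):
    R,t=Rt(p);K=np.array(p["K"]);c=R@np.array(X)+t;q=K@c;return q[:2]/q[2]
def save(n,im,s=1): cv2.imwrite("pics/"+n,cv2.resize(im[...,::-1],None,fx=s,fy=s,interpolation=cv2.INTER_CUBIC))
E
python3 - <<'E'
from h import *
s=r.get_state();print({k:np.round(v,3) for k,v in s.items()})
a=cams.snapshot("scene");b=cams.snapshot("top")
save("both.png",np.vstack([a["color"],b["color"]])[:, :],0.78)
for n,p in (("scene",a),("top",b)):
  for q in ["speed_grip","control_box","housing","bore_mouth","mill","spanner","brush","screwdriver"]:
    print(n,q,[(np.round(d["xyz"],3).tolist(),round(d["confidence"],2),proj(p,d["xyz"]).astype(int).tolist()) for d in nets.spot_in(q,p)][:4])
E
```

```text
pics
{'time': np.float64(0.0), 'qpos': array([62.704, 17.217, 87.183, -0.   , 75.671, -3.816]), 'joint_vel': array([-0.052,  0.06 ,  0.006, -0.083,  0.027, -0.001]), 'joint_efforts': array([ 1.0000e-03, -5.4351e+01, -3.6178e+01, -0.0000e+00,  4.0000e-03,
        0.0000e+00]), 'ee_pos': array([0.219, 0.504, 0.404]), 'orientation': array([-1.7993e+02, -4.0000e-03,  1.5652e+02]), 'wrist_force': array([ 0.021,  0.035, -0.274]), 'torque': array([ 0.015,  0.058, -0.026]), 'grip_force': np.float64(0.0), 'width': np.float64(0.086)}
scene speed_grip [([0.483, -0.388, 0.107], 0.59, [113, 185])]
scene control_box [([0.787, 0.033, 0.068], 0.61, [267, 274]), ([0.543, -0.371, 0.077], 0.59, [120, 207])]
scene housing [([0.359, -0.034, 0.053], 0.82, [232, 154]), ([0.355, -0.154, 0.052], 0.75, [195, 156]), ([0.536, -0.054, 0.112], 0.71, [228, 190])]
scene bore_mouth [([0.359, -0.034, 0.049], 0.91, [232, 155]), ([0.354, -0.148, 0.051], 0.66, [197, 156]), ([0.538, -0.055, 0.11], 0.64, [228, 191])]
scene mill [([0.788, 0.035, 0.068], 0.86, [267, 275]), ([0.542, -0.369, 0.074], 0.18, [121, 207])]
scene spanner [([0.786, 0.033, 0.072], 0.63, [267, 273]), ([0.69, 0.03, 0.077], 0.56, [262, 241])]
scene brush [([0.539, 0.393, 0.021], 0.91, [375, 196])]
scene screwdriver [([0.471, 0.335, 0.026], 0.55, [352, 179])]
top speed_grip [([0.476, -0.378, 0.11], 0.7, [400, 213])]
top control_box []
top housing [([0.347, -0.154, 0.057], 0.97, [316, 261]), ([0.343, -0.031, 0.058], 0.78, [273, 264]), ([0.524, -0.055, 0.11], 0.51, [281, 198])]
top bore_mouth [([0.348, -0.033, 0.058], 0.72, [273, 262]), ([0.531, -0.053, 0.114], 0.61, [280, 196]), ([0.345, -0.151, 0.054], 0.55, [315, 262])]
top mill [([0.675, 0.034, 0.068], 0.59, [247, 146]), ([0.512, -0.371, 0.078], 0.36, [394, 200])]
top spanner [([0.695, 0.029, 0.073], 0.82, [249, 139])]
top brush [([0.532, 0.395, 0.019], 0.95, [126, 200])]
top screwdriver [([0.467, 0.335, 0.027], 0.58, [146, 222])]
```

View pics/both.png

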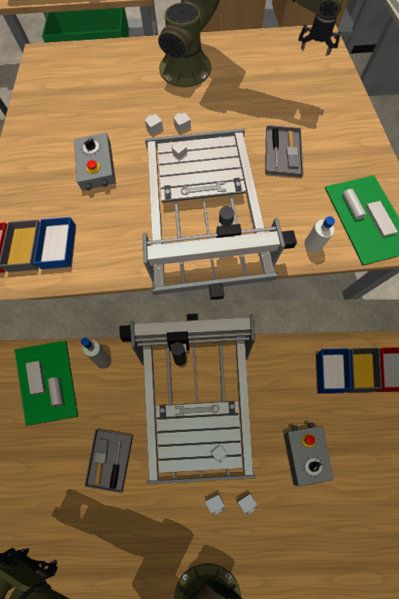

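The picture shows three housing-like blocks: scene (228,190) on the mill's table, and (232,154) and (195,156) on the bench in front. The description picks the first: it lies on the table, and its top at z≈0.112 is the 70 mm table height plus the 42 mm block. The knob is at scene (113,185), top (400,213). Next is a close crop of both.

```bash
python3 - <<'E'
from h import *
b=cams.snapshot("top");C=cloud(b)
np.savez("top.npz",C=C,c=b["color"])
im=b["color"]
A=cv2.resize(im[175:225,255:305],(400,400),interpolation=cv2.INTER_CUBIC);B=cv2.resize(im[185:235,375:425],(400,400),interpolation=cv2.INTER_CUBIC)
save("crop.png",np.hstack([A,B]))
for nm,c,zl,zh in(("knob",(0.478,-0.38),0.106,0.13),("skirt",(0.478,-0.38),0.085,0.104),("hous",(0.53,-0.055),0.104,0.12),("houslow",(0.53,-0.055),0.08,0.12)):
  m=(np.hypot(C[...,0]-c[0],C[...,1]-c[1])<.05)&(C[...,2]>zl)&(C[...,2]<zh)
  P=C[m];rc=cv2.minAreaRect(P[:,:2].astype(np.float32)*1000)
  print(nm,len(P),P.mean(0).round(4),rc,np.percentile(P[:,2],[5,50,95]).round(4))
  print(cv2.boxPoints(rc).round(0).tolist())
E
```

```text
knob 82 [ 0.4751 -0.3868  0.1186] ((475.1622009277344, -387.67584228515625), (14.911276817321777, 34.91207504272461), 44.674652099609375) [0.1101 0.1195 0.123 ]
[[458.0, -381.0], [482.0, -405.0], [493.0, -395.0], [468.0, -370.0]]
skirt 98 [ 0.4755 -0.3821  0.0907] ((474.37646484375, -382.3914794921875), (47.475440979003906, 52.86075973510742), 87.90007019042969) [0.0856 0.0896 0.1014]
[[447.0, -405.0], [500.0, -407.0], [502.0, -360.0], [449.0, -358.0]]
hous 241 [ 0.5269 -0.0535  0.1118] ((525.6107177734375, -54.733192443847656), (45.62875747680664, 41.86392593383789), 39.38375473022461) [0.107  0.1121 0.1158]
[[495.0, -53.0], [521.0, -85.0], [557.0, -56.0], [530.0, -24.0]]
houslow 257 [ 0.5259 -0.0537  0.1109] ((525.6068115234375, -54.728477478027344), (45.62875747680664, 41.876129150390625), 39.38375473022461) [0.101  0.112  0.1157]
[[495.0, -53.0], [521.0, -85.0], [557.0, -56.0], [530.0, -24.0]]
```

View pics/crop.png

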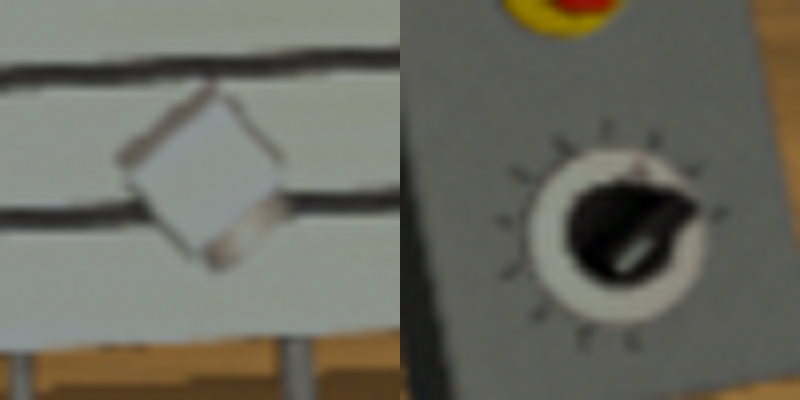

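The left crop shows the housing with a rounded bright spigot strip at its lower right, around (245,235). That puts the bore towards -x,-y, with its axis at about 39° - 180°. The right crop shows the knob's black bar running from (690,205) to (620,260), about -45° in world axes. The tool can't tilt, so I'll have to pivot the housing. I'll check the table's front edge for that while heading for the knob.

Request:
{"name": "carry_out", "arguments": {
  "plan": [
    [0, 0, 0, 0.125],
    [0, 0, 0, 0.125],
    [0, 0, 0, 0.125],
    [0, 0, 0, 0.125],
    [0, 0, 0, 0.125],
    [0, 0, 0, 0.125],
    [0, 0, 0, 0.125],
    [0, 0, 0, 0.125],
    [0, 0, 0, 0.125],
    [0, 0, 0, 0.125],
    [0, 0, 0, 0.125],
    [0, 0, 0, 0.125],
    [0, 0, 0, 0.125],
    [0, 0, 0, 0.125],
    [0, 0, 0, 0.125],
    [0, 0, 0, 0.125],
    [0, 0, 0, 0.125],
    [0, 0, 0, 0.125],
    [0, 0, 0, 0.125],
    [0, 0, 0, 0.125]
  ]
}}

```text
time: 2.62
ee_pos: [0.2191, 0.5045, 0.4047]
orientation: [180.0, -0.0, 12.9]
wrist_force: [0.4, 0.2, -0.1]
width: 0.0852
grip_force: 0.0
```

```bash
python3 - <<'E'
import numpy as np
C=np.load("top.npz")["C"]
def prof(axis,fix,lo,hi):
  o=1-axis
  m=(abs(C[...,o]-fix)<.012)&(C[...,axis]>lo)&(C[...,axis]<hi)&(C[...,2]>-.05)
  P=C[m];k=np.round(P[:,axis]/.006).astype(int)
  print(axis,fix,[(round(i*.006,3),round(float(np.median(P[k==i,2]))*1,3) if 0 else round(float(np.median(P[k==i,2])),3)) for i in np.unique(k)])
prof(0,0.03,.38,.52);prof(0,0.12,.38,.5);prof(0,-.1,.38,.52)
prof(1,.55,-.2,-.1);prof(1,.55,.15,.26)
E
```

```text
0 0.03 [(np.float64(0.384), 0.002), (np.float64(0.39), 0.0), (np.float64(0.396), 0.0), (np.float64(0.402), 0.001), (np.float64(0.408), -0.001), (np.float64(0.414), 0.001), (np.float64(0.42), -0.001), (np.float64(0.426), 0.0), (np.float64(0.432), 0.056), (np.float64(0.438), 0.06), (np.float64(0.444), 0.003), (np.float64(0.45), 0.001), (np.float64(0.456), 0.001), (np.float64(0.462), 0.001), (np.float64(0.468), 0.0), (np.float64(0.474), 0.071), (np.float64(0.48), 0.071), (np.float64(0.486), 0.071), (np.float64(0.492), 0.069), (np.float64(0.498), 0.07), (np.float64(0.504), 0.072), (np.float64(0.51), 0.071), (np.float64(0.516), 0.058), (np.float64(0.522), 0.058)]
0 0.12 [(np.float64(0.378), -0.004), (np.float64(0.384), 0.001), (np.float64(0.39), 0.001), (np.float64(0.396), -0.0), (np.float64(0.402), 0.001), (np.float64(0.408), 0.001), (np.float64(0.414), 0.001), (np.float64(0.42), -0.0), (np.float64(0.426), 0.001), (np.float64(0.432), 0.059), (np.float64(0.438), 0.058), (np.float64(0.444), 0.002), (np.float64(0.45), 0.018), (np.float64(0.456), 0.002), (np.float64(0.462), 0.035), (np.float
[... 1088 characters left out ...]
1), (np.float64(-0.144), 0.044), (np.float64(-0.132), 0.071), (np.float64(-0.126), 0.07), (np.float64(-0.12), 0.071), (np.float64(-0.114), 0.072), (np.float64(-0.108), 0.07), (np.float64(-0.102), 0.071)]
1 0.55 [(np.float64(0.15), 0.07), (np.float64(0.156), 0.07), (np.float64(0.162), 0.071), (np.float64(0.168), 0.07), (np.float64(0.174), 0.034), (np.float64(0.18), 0.048), (np.float64(0.186), 0.049), (np.float64(0.192), 0.049), (np.float64(0.198), 0.051), (np.float64(0.204), 0.051), (np.float64(0.216), 0.001), (np.float64(0.222), -0.0), (np.float64(0.228), 0.0), (np.float64(0.234), 0.0), (np.float64(0.24), 0.0), (np.float64(0.246), -0.002), (np.float64(0.252), -0.0), (np.float64(0.258), 0.0)]
```

Request:
{"name": "carry_out", "arguments": {
  "plan": [
    [0, 0, 0, 0.125],
    [0, 0, 0, 0.125],
    [0, 0, 0, 0.125],
    [0, 0, 0, 0.125],
    [0, 0, 0, 0.125],
    [0, 0, 0, 0.125],
    [0, 0, 0, 0.125],
    [0, 0, 0, 0.125],
    [3.375, 1.867, 0, 0],
    [3.375, 1.867, 0, 0],
    [3.375, 1.867, 0, 0],
    [3.375, 1.867, 0, 0],
    [3.375, 1.867, 0, 0],
    [3.375, 1.867, 0, 0],
    [3.375, 1.867, 0, 0],
    [3.375, 1.867, 0, 0],
    [3.375, 1.867, 0, 0],
    [3.375, 1.867, 0, 0],
    [3.375, 1.867, 0, 0],
    [3.375, 1.867, 0, 0]
  ]
}}

```text
time: 4.28
ee_pos: [0.6457, -0.0427, 0.2659]
orientation: [-175.4, 11.9, -25.7]
wrist_force: [0.7, 0.6, -0.2]
width: 0.0853
grip_force: 0.0
```

Request:
{"name": "carry_out", "arguments": {
  "plan": [
    [3.375, 1.867, 0, 0],
    [3.375, 1.867, 0, 0],
    [3.375, 1.867, 0, 0],
    [3.375, 1.867, 0, 0],
    [3.375, 1.867, 0, 0],
    [3.375, 1.867, 0, 0],
    [3.375, 1.867, 0, 0],
    [3.375, 1.867, 0, 0],
    [3.375, 1.867, 0, 0],
    [3.375, 1.867, 0, 0],
    [3.375, 1.867, 0, 0],
    [0, 0, 0, 0],
    [0, 0, 0, 0]
  ]
}}

```text
time: 5.37
ee_pos: [0.786, -0.3273, 0.1812]
orientation: [-175.2, 9.1, -26.1]
wrist_force: [0.5, -0.4, -0.9]
width: 0.0852
grip_force: 0.0
```

```bash
python3 - <<'E'
from h import *
p=cams.snapshot("wrist");save("w1.png",p["color"],1.2)
s=r.get_state();print(s["ee_pos"],s["orientation"],s["qpos"],p["K"],Rt(p)[0].round(3),-Rt(p)[0].T@Rt(p)[1])
for q in("speed_grip","housing"):print(q,[(np.round(d["xyz"],4),d["confidence"]) for d in nets.spot_in(q,p)])
m=nets.silhouettes("speed_grip",p);print([(d["confidence"],d["mask"].sum(),np.argwhere(d["mask"]).mean(0)) for d in m])
E
```

```text
[ 0.78653916 -0.3259418   0.18194428] [-175.14357812    9.05192326  -25.96374493] [-25.38769168  78.3363501   13.44062246   4.98621694  97.19910169
  91.19742434] [[297.31863964   0.         258.29148709]
 [  0.         297.31863964 196.96482568]
 [  0.           0.           1.        ]] [[-0.449 -0.89  -0.083]
 [-0.831  0.381  0.406]
 [-0.329  0.251 -0.91 ]] [ 0.8416371  -0.35154678  0.14067185]
speed_grip []
housing []
[]
```

View pics/w1.png

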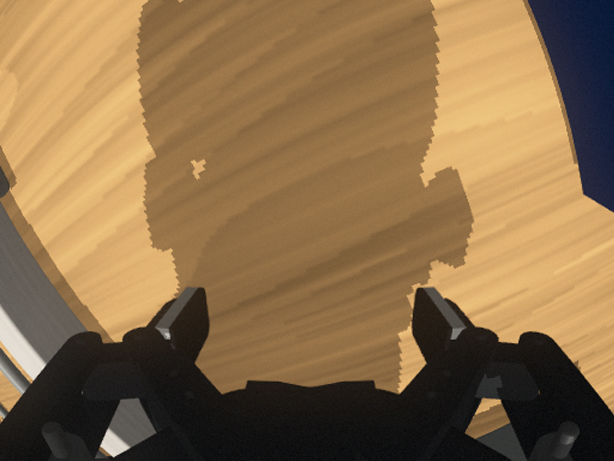

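The arm left the commanded line: it hit a joint limit, the tool is tilted about 10°, and it ended up stretched out over the bench. Before recovering I need to check the scene and the arm's state.

```bash
python3 - <<'E'
from h import *
s=r.get_state();print({k:np.round(v,3) for k,v in s.items()})
a=cams.snapshot("scene");b=cams.snapshot("top")
save("both2.png",np.vstack([a["color"],b["color"]]),0.78)
for q in ["housing","spanner","brush","screwdriver","speed_grip"]:
    print(q,[(np.round(d["xyz"],3).tolist(),round(d["confidence"],2)) for d in nets.spot_in(q,b)][:4])
E
```

```text
{'time': np.float64(5.567), 'qpos': array([-25.29 ,  78.329,  13.445,   4.98 ,  97.207,  91.2  ]), 'joint_vel': array([ 0.061,  0.239,  0.182, -0.026, -0.021, -0.06 ]), 'joint_efforts': array([-9.3300e-01, -9.7323e+01, -3.7460e+01,  2.2800e-01,  4.4200e-01,
        1.0000e-03]), 'ee_pos': array([ 0.787, -0.325,  0.182]), 'orientation': array([-175.15 ,    9.058,  -25.869]), 'wrist_force': array([ 0.234, -0.536, -0.168]), 'torque': array([-0.137, -0.078,  0.027]), 'grip_force': np.float64(0.0), 'width': np.float64(0.085)}
housing [([0.528, -0.057, 0.112], 0.48)]
spanner [([0.691, 0.032, 0.077], 0.63)]
brush [([0.531, 0.396, 0.021], 0.84), ([0.526, -0.056, 0.111], 0.28)]
screwdriver [([0.466, 0.335, 0.028], 0.58)]
speed_grip []
```

View pics/both2.png

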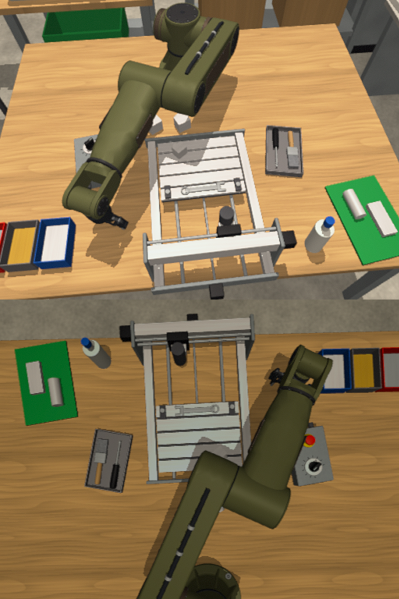

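The pictures show the arm stretched past the control box at top (300,365). The housing, spanner, brush and screwdriver haven't moved. I'll back off towards the base in small steps and watch the tilt.

Request:
{"name": "carry_out", "arguments": {
  "plan": [
    [-2, 0, -2, 0],
    [-2, 0, -2, 0],
    [-2, 0, -2, 0],
    [-2, 0, -2, 0]
  ]
}}

```text
time: 6.25
ee_pos: [0.7255, -0.3032, 0.2696]
orientation: [-175.2, 9.2, -25.9]
wrist_force: [0.4, -0.3, 0.8]
width: 0.0854
grip_force: 0.0
```

```bash
python3 - <<'E'
from h import *
from scipy.spatial.transform import Rotation as S
s=r.get_state();print(s["ee_pos"],s["orientation"],s["qpos"]);print(S.from_euler("xyz",s["orientation"],degrees=True).as_matrix().round(3))
E
```

```text
[ 0.72546801 -0.303241    0.26958833] [-175.15536048    9.21077623  -25.93931822] [-25.79460669  58.02306002  40.40287006   4.86822851  90.7699225
  90.20893631]
[[ 0.888 -0.448 -0.106]
 [-0.432 -0.89   0.146]
 [-0.16  -0.083 -0.984]]
```

Request:
{"name": "carry_out", "arguments": {
  "plan": [
    [4, -0.3, -0.6, 0],
    [4, -0.3, -0.6, 0],
    [4, -0.3, -0.6, 0],
    [4, -0.3, -0.6, 0],
    [4, -0.3, -0.6, 0]
  ]
}}

```text
time: 6.67
ee_pos: [0.7836, -0.3267, 0.2557]
orientation: [-174.9, 6.1, -26.2]
wrist_force: [-0.3, -0.2, 0.0]
width: 0.0857
grip_force: 0.0
```

```bash
python3 - <<'E'
from h import *
from scipy.spatial.transform import Rotation as S
s=r.get_state();print(s["ee_pos"],s["orientation"],s["qpos"]);print(S.from_euler("xyz",s["orientation"],degrees=True).as_matrix().round(3))
E
```

```text
[ 0.78364459 -0.32674818  0.25572763] [-174.92090936    6.14108186  -26.2377413 ] [-25.5381046   73.34705154  13.51283389   5.22062551  99.18131956
  91.53369854]
[[ 0.892 -0.449 -0.056]
 [-0.44  -0.889  0.127]
 [-0.107 -0.088 -0.99 ]]
```

Request:
{"name": "carry_out", "arguments": {
  "plan": [
    [-3, 0, -2.5, 0],
    [-3, 0, -2.5, 0],
    [-3, 0, -2.5, 0],
    [-1.4, 3.7, -0.2, 0],
    [-1.4, 3.7, -0.2, 0],
    [-1.4, 3.7, -0.2, 0],
    [-1.4, 3.7, -0.2, 0],
    [-1.4, 3.7, -0.2, 0],
    [-1.4, 3.7, -0.2, 0],
    [-1.4, 3.7, -0.2, 0],
    [-1.4, 3.7, -0.2, 0],
    [-1.4, 3.7, -0.2, 0],
    [-1.4, 3.7, -0.2, 0],
    [-1.4, 3.7, -0.2, 0],
    [-1.4, 3.7, -0.2, 0],
    [-1.4, 3.7, -0.2, 0],
    [-1.4, 3.7, -0.2, 0],
    [0, 0, 0, 0]
  ]
}}

```text
time: 8.17
ee_pos: [0.3108, -0.685, 0.3313]
orientation: [-175.1, 5.9, -26.6]
wrist_force: [-0.5, 0.3, 0.5]
width: 0.0857
grip_force: 0.0
```

```bash
cat > st.py <<'E'
from h import *
from scipy.spatial.transform import Rotation as S
s=r.get_state();R=S.from_euler("xyz",s["orientation"],degrees=True).as_matrix()
print(s["time"],s["ee_pos"].round(4),s["orientation"].round(2),s["qpos"].round(1),"F",np.round(s["wrist_force"],1),np.round(s["torque"],2),"w",round(float(s["width"]),4),s["grip_force"]);print(R.round(3).tolist())
a=np.arctan2(s["ee_pos"][1],s["ee_pos"][0]);e=np.array([np.cos(a),np.sin(a),0]);t=np.array([-e[1],e[0],0])
print("r",np.hypot(*s["ee_pos"][:2]),"az",np.degrees(a),"tilt radial,tang",R[:,2]@e,R[:,2]@t,"radial out in tool",R.T@e)
E
python3 st.py
```

```text
8.1667 [ 0.3108 -0.685   0.3313] [-175.06    5.9   -26.62] [-68.4  49.3  47.7  -0.2  90.6  48.5] F [-0.5  0.3  0.5] [-0.07 -0.02  0.  ] w 0.0857 0.0
[[0.889, -0.454, -0.053], [-0.446, -0.887, 0.123], [-0.103, -0.086, -0.991]]
r 0.7522187741910804 az -65.59495290762216 tilt radial,tang -0.13377318802497218 0.0025764221098275616 radial out in tool [ 0.7732579   0.6198201  -0.13377319]
```

Request:
{"name": "carry_out", "arguments": {
  "plan": [
    [3.1, 2.5, -0.5, 0],
    [3.1, 2.5, -0.5, 0],
    [3.1, 2.5, -0.5, 0],
    [3.1, 2.5, -0.5, 0],
    [3.1, 2.5, -0.5, 0],
    [3.1, 2.5, -0.4, 0],
    [3.1, 2.5, -0.3, 0],
    [3.1, 2.5, -0.2, 0]
  ]
}}

```text
time: 8.83
ee_pos: [0.3562, -0.7683, 0.3016]
orientation: [-178.6, 1.4, -26.5]
wrist_force: [0.6, 0.1, 0.2]
width: 0.0857
grip_force: 0.0
```

```bash
python3 st.py
```

```text
8.8333 [ 0.3562 -0.7683  0.3016] [-178.6     1.36  -26.48] [-67.6  70.2  13.5   0.2  98.2  48.9] F [0.6 0.1 0.2] [-0.   -0.07 -0.02] w 0.0857 0.0
[[0.895, -0.446, -0.01], [-0.446, -0.895, 0.032], [-0.024, -0.024, -0.999]]
r 0.8468677029833195 az -65.12918680459964 tilt radial,tang -0.03375864829078301 0.004224915815048227 radial out in tool [ 0.78080415  0.62386316 -0.03375865]
```

Request:
{"name": "carry_out", "arguments": {
  "plan": [
    [3.1, 2.5, -0.2, 0],
    [3.1, 2.5, -0.1, 0],
    [-0.6, -3.9, -0.8, 0],
    [-0.6, -3.9, -0.8, 0],
    [-0.6, -3.9, -0.8, 0],
    [-0.6, -3.9, -0.8, 0],
    [-0.6, -3.9, -0.8, 0],
    [-0.6, -3.9, -0.8, 0],
    [-0.6, -3.9, -0.8, 0],
    [-0.6, -3.9, -0.8, 0],
    [-0.6, -3.9, -0.8, 0],
    [-0.6, -3.9, -0.8, 0],
    [0, 0, 0, 0.108],
    [0, 0, 0, 0.108],
    [0, 0, 0, 0.108],
    [0, 0, 0, 0]
  ]
}}

```text
time: 10.17
ee_pos: [0.4695, -0.4307, 0.3653]
orientation: [-179.9, -0.5, -45.3]
wrist_force: [0.2, 0.5, 0.4]
width: 0.0852
grip_force: 0.0
```

```bash
python3 st.py; cat >> h.py <<'E'
def fcloud(p):  # fisheye -> world
    R,t=Rt(p);K=np.array(p["K"]);z=p["z_map"];v,u=np.mgrid[:z.shape[0],:z.shape[1]]
    x=(u-K[0,2])/K[0,0];y=(v-K[1,2])/K[1,1];th=np.hypot(x,y);k=np.tan(np.minimum(th,1.4))/np.maximum(th,1e-9)
    return (np.stack([x*k*z,y*k*z,z],-1)-t)@R
E
python3 - <<'E'
from h import *
p=cams.snapshot("wrist");save("w2.png",p["color"],1.2);C=fcloud(p)
print([(np.round(d["xyz"],4),d["confidence"]) for d in nets.spot_in("speed_grip",p)])
for zl,zh in((.108,.13),(.085,.1)):
  m=(np.hypot(C[...,0]-.475,C[...,1]+.386)<.04)&(C[...,2]>zl)&(C[...,2]<zh)&(p["z_map"]>0)
  P=C[m];print(len(P),P.mean(0),np.median(P[:,2]),cv2.minAreaRect(P[:,:2].astype(np.float32)*1000),cv2.minEnclosingCircle(P[:,:2].astype(np.float32)*1000),np.argwhere(m).mean(0)*1.2)
E
```

```text
10.1667 [ 0.4695 -0.4307  0.3653] [-179.89   -0.55  -45.35] [-45.8  30.   74.5   0.1  74.9  89.5] F [0.2 0.5 0.4] [-0.02  0.04 -0.05] w 0.0852 0.0
[[0.703, -0.711, 0.008], [-0.711, -0.703, -0.005], [0.01, -0.002, -1.0]]
r 0.6371187206367005 az -42.52957656180339 tilt radial,tang 0.00964334390205919 0.0014446128685037085 radial out in tool [ 0.99874697 -0.04910698  0.00964334]
[(array([ 0.4754, -0.394 ,  0.109 ]), 0.84)]
792 [ 0.47785048 -0.39172575  0.11772365] 0.11851674108239679 ((476.7806396484375, -389.8039245605469), (13.770513534545898, 35.7890739440918), 42.917240142822266) ((477.0159912109375, -389.5303039550781), 18.392290115356445) [284.16515152 260.77878788]
688 [ 0.47676748 -0.39450682  0.08940523] 0.08895723771399627 ((477.3157653808594, -391.1800231933594), (36.94816589355469, 34.35675811767578), 33.07830810546875) ((476.9082946777344, -389.9939880371094), 18.7839298248291) [268.24186047 269.51162791]
```

View pics/w2.png

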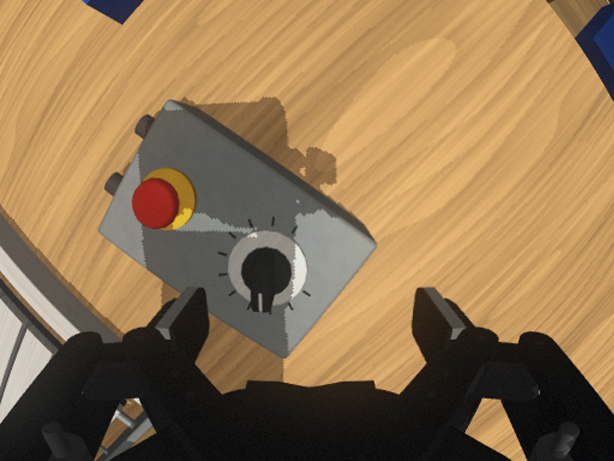

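The picture shows the control box with the knob bar at (262,275), the E-stop at (157,200) and the fingers either side. The measured knob centre is (0.477,-0.390), its top is at 0.119 as it should be, and the bar runs at -47°.

Request:
{"name": "carry_out", "arguments": {
  "plan": [
    [-2.4, -3.4, 0, 0.03],
    [0, 0, 3, 0],
    [0, 0, 3, 0],
    [0, 0, 2.5, 0],
    [0, 0, 1, 0],
    [0, 0, 0, 0]
  ],
  "fingers": 0,
  "squeeze": 30
}}

```text
time: 10.77
ee_pos: [0.4768, -0.3903, 0.2672]
orientation: [-179.9, -0.2, -46.7]
wrist_force: [0.0, -1.3, -1.0]
width: 0.0854
grip_force: 0.0
```

Request:
{"name": "carry_out", "arguments": {
  "plan": [
    [0, 0, 0, 0],
    [0, 0, 0, 0],
    [0, 0, 0, 0],
    [0, 0, 0, 0],
    [0, 0, 0, 0],
    [0, 0, 0, 0],
    [0, 0, 0, 0],
    [0, 0, 0, 0],
    [0, 0, 0, 0],
    [0, 0, 0, 0]
  ],
  "fingers": 255
}}

```text
time: 11.6
ee_pos: [0.477, -0.3907, 0.27]
orientation: [-179.9, -0.5, -46.8]
wrist_force: [-3.8, -0.8, 6.3]
width: 0.0133
grip_force: 33.1
```

```bash
python3 st.py
```

```text
11.6 [ 0.477  -0.3907  0.27  ] [-179.9    -0.46  -46.8 ] [-42.7  33.1  83.2   0.1  63.2  94. ] F [-3.8 -0.8  6.3] [-0.22  0.66  0.05] w 0.0133 33.08913052082062
[[0.685, -0.729, 0.007], [-0.729, -0.685, -0.005], [0.008, -0.002, -1.0]]
r 0.6165780123475402 az -39.31614082270992 tilt radial,tang 0.008243459666502539 0.0006133133217270428 radial out in tool [ 0.99144518 -0.13026317  0.00824346]
```

Request:
{"name": "carry_out", "arguments": {
  "plan": [
    [0, 0, 0, -0.11],
    [0, 0, 0, -0.11],
    [0, 0, 0, -0.11],
    [0, 0, 0, -0.11],
    [0, 0, 0, -0.11],
    [0, 0, 0, -0.11]
  ]
}}

```text
time: 12.1
ee_pos: [0.4779, -0.3892, 0.27]
orientation: [-180.0, -0.5, -8.6]
wrist_force: [2.4, 15.6, 8.6]
width: 0.0136
grip_force: 33.8
```

```bash
python3 st.py|head -1
```

```text
12.1 [ 0.4779 -0.3892  0.27  ] [-180.     -0.46   -8.64] [-42.6  33.1  83.2   0.3  63.3  55.9] F [ 2.4 15.6  8.6] [ 2.96 -0.55 -0.07] w 0.0136 33.79354923963547
```

Request:
{"name": "carry_out", "arguments": {
  "plan": [
    [0, 0, 0, -0.06],
    [0, 0, 0, -0.06],
    [0, 0, 0, -0.06]
  ]
}}

```text
time: 12.35
ee_pos: [0.478, -0.3887, 0.27]
orientation: [180.0, -0.4, 1.5]
wrist_force: [1.5, 20.0, 12.5]
width: 0.0133
grip_force: 34.1
```

```bash
python3 st.py|head -1
```

```text
12.35 [ 0.478  -0.3887  0.27  ] [179.99  -0.42   1.55] [-42.6  33.1  83.2   0.3  63.4  45.8] F [ 1.5 20.  12.5] [ 3.6  -0.34 -0.11] w 0.0133 34.12267953157425
```

Request:
{"name": "carry_out", "arguments": {
  "plan": [
    [0, 0, 0, -0.06],
    [0, 0, 0, -0.06],
    [0, 0, 0, -0.06]
  ]
}}

```text
time: 12.6
ee_pos: [0.478, -0.3885, 0.27]
orientation: [180.0, -0.4, 11.8]
wrist_force: [1.8, 21.6, 12.6]
width: 0.0134
grip_force: 50.0
```

```bash
python3 st.py|head -1
```

```text
12.6 [ 0.478  -0.3885  0.27  ] [179.97  -0.41  11.83] [-42.5  33.1  83.2   0.3  63.4  35.5] F [ 1.8 21.6 12.6] [ 3.82 -0.07 -1.28] w 0.0134 50.042969514615834
```

Request:
{"name": "carry_out", "arguments": {
  "plan": [
    [0, 0, 0, -0.05],
    [0, 0, 0, -0.03],
    [0, 0, 0, 0],
    [0, 0, 0, 0],
    [0, 0, 0, 0]
  ]
}}

```text
time: 13.02
ee_pos: [0.4781, -0.3885, 0.2702]
orientation: [179.9, -0.5, 16.1]
wrist_force: [4.1, 22.6, 13.5]
width: 0.0131
grip_force: 88.6
```

```bash
python3 st.py|head -1
```

```text
13.0167 [ 0.4781 -0.3885  0.2702] [179.93  -0.48  16.11] [-42.5  33.1  83.2   0.4  63.4  31.2] F [ 4.1 22.6 13.5] [ 3.86 -0.54 -2.16] w 0.0131 88.63090951730555
```

Request:
{"name": "carry_out", "arguments": {
  "plan": [
    [0, 0, 0, 0.07],
    [0, 0, 0, 0],
    [0, 0, 0, 0],
    [0, 0, 0, 0],
    [0, 0, 0, 0],
    [0, 0, 0, 0],
    [0, 0, -1, 0],
    [0, 0, -3, 0],
    [0, 0, -3, 0],
    [0, 0, -3, 0],
    [0, 0, 0, -0.12],
    [0, 0, 0, -0.12],
    [0, 0, 0, -0.12],
    [0, 0, 0, -0.1]
  ],
  "fingers": 0
}}

```text
time: 14.18
ee_pos: [0.4763, -0.39, 0.3704]
orientation: [179.5, -0.2, 38.9]
wrist_force: [0.0, 0.3, -0.5]
width: 0.0856
grip_force: 0.0
```

Request:
{"name": "carry_out", "arguments": {
  "plan": [
    [2.58, -2.28, 0, 0],
    [2.58, -2.28, 0, 0],
    [2.58, -2.28, 0, 0],
    [2.58, -2.28, 0, 0],
    [2.58, -2.28, 0, 0],
    [2.58, -2.28, 0, 0],
    [2.58, -2.28, 0, 0],
    [2.58, -2.28, 0, 0],
    [2.58, -2.28, 0, 0],
    [2.58, -2.28, 0, 0],
    [0, 0, 0, 0]
  ]
}}

```text
time: 15.1
ee_pos: [0.5364, -0.0464, 0.3694]
orientation: [179.6, -0.2, 38.8]
wrist_force: [-0.3, -0.2, -0.2]
width: 0.0856
grip_force: 0.0
```

```bash
python3 st.py
python3 - <<'E'
from h import *
p=cams.snapshot("wrist");C=fcloud(p);save("w3.png",p["color"],1.2);np.savez("w3.npz",C=C,z=p["z_map"])
print([(np.round(d["xyz"],4),d["confidence"]) for d in nets.spot_in("housing",p)],[(np.round(d["xyz"],4),d["confidence"]) for d in nets.spot_in("bore_mouth",p)])
for zl,zh in((.109,.12),(.078,.12)):
  m=(np.hypot(C[...,0]-.526,C[...,1]+.055)<.045)&(C[...,2]>zl)&(C[...,2]<zh)&(p["z_map"]>0)
  P=C[m];rc=cv2.minAreaRect(P[:,:2].astype(np.float32)*1000);print(len(P),P.mean(0),np.median(P[:,2]),rc,cv2.boxPoints(rc).round(1).tolist(),np.argwhere(m).mean(0)*1.2)
b=cams.snapshot("top");C=cloud(b)
m=(np.hypot(C[...,0]-.477,C[...,1]+.39)<.04)&(C[...,2]>.106)&(C[...,2]<.13)
if m.sum()>20: print("knob",cv2.minAreaRect(C[m][:,:2].astype(np.float32)*1000))
E
```

```text
15.1 [ 0.5364 -0.0464  0.3694] [179.59  -0.23  38.82] [-8.8 17.4 91.7 -0.1 70.4 42.4] F [-0.3 -0.2 -0.2] [-0.02 -0.03 -0.03] w 0.0856 0.0
[[0.779, 0.627, 0.008], [0.627, -0.779, -0.003], [0.004, 0.007, -1.0]]
r 0.5384201944031967 az -4.942905411816662 tilt radial,tang 0.007787597198900978 -0.002450937087414248 radial out in tool [0.72222865 0.69161053 0.0077876 ]
[(array([ 0.5294, -0.0524,  0.1129]), 0.85), (array([ 0.3694, -0.1434,  0.0065]), 0.78), (array([ 0.3693, -0.0467,  0.0438]), 0.77)] [(array([ 0.5331, -0.0512,  0.1144]), 0.66), (array([ 0.3744, -0.0489,  0.0408]), 0.64), (array([ 0.3705, -0.1352,  0.0078]), 0.58)]
2311 [ 0.53180673 -0.0519535   0.11188337] 0.11191208896909435 ((528.2034301757812, -54.897918701171875), (45.26169967651367, 42.11024475097656), 39.585201263427734) [[497.29998779296875, -53.099998474121094], [524.2000122070312, -85.5], [559.0999755859375, -56.70000076293945], [532.2000122070312, -24.299999237060547]] [255.32012116 307.39835569]
2979 [ 0.53197856 -0.0518968   0.10896239] 0.11168503008888386 ((527.8712158203125, -55.19172286987305), (46.46215057373047, 42.17839813232422), 39.35304260253906) [[496.5, -53.599998474121094], [523.2999877929688, -86.19999694824219], [559.2000122070312, -56.79999923706055], [532.5, -24.200000762939453]] [253.86586103 307.48439074]
knob ((475.39306640625, -388.4823913574219), (34.106117248535156, 16.76064682006836), 5.352585315704346)
```

View pics/w3.png

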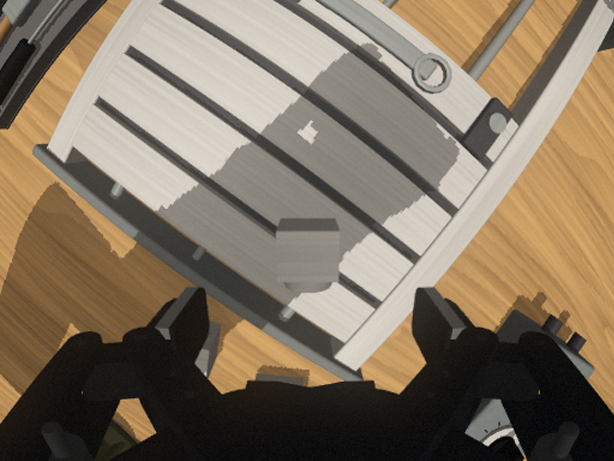

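The picture shows the housing at (308,255). Its round spigot sticks out at (308,287), towards the gripper's near side, and its flat closed end is at (308,222). The knob bar now reads +5°, having turned 0.92 rad to the stop. I'll grip the block 11 mm from its closed end.

Request:
{"name": "carry_out", "arguments": {
  "plan": [
    [0, 0.05, 3.5, -0.01],
    [0, 0, 3.5, 0],
    [0, 0, 3, 0],
    [0, 0, 2, 0],
    [0, 0, 0.5, 0],
    [0, 0, 0, 0]
  ],
  "squeeze": 25
}}

```text
time: 15.8
ee_pos: [0.537, -0.0527, 0.2426]
orientation: [179.7, -0.1, 39.1]
wrist_force: [-1.2, -0.4, 0.5]
width: 0.0855
grip_force: 0.0
```

Request:
{"name": "carry_out", "arguments": {
  "plan": [
    [0, 0, 0, 0],
    [0, 0, 0, 0],
    [0, 0, 0, 0],
    [0, 0, 0, 0],
    [0, 0, 0, 0],
    [0, 0, 0, 0],
    [0, 0, 0, 0],
    [0, 0, 0, 0],
    [0, 0, -1, 0],
    [0, 0, -2, 0],
    [0, 0, -3, 0],
    [0, 0, -3, 0],
    [0, 0, 0, 0]
  ],
  "fingers": 255
}}

```text
time: 16.88
ee_pos: [0.5371, -0.0515, 0.3401]
orientation: [179.2, -0.5, 39.2]
wrist_force: [-0.2, -0.1, -0.8]
width: 0.0415
grip_force: 26.3
```

```bash
python3 st.py
python3 - <<'E'
from h import *
# beam front edge from the first top cloud
C=np.load("top.npz")["C"]
for lo,hi,n,z0,z1 in((.42,.455,"beam",.05,.07),(.465,.48,"table",.06,.08)):
  E=[]
  for y in np.arange(.0,.19,.01):
    m=(abs(C[...,1]-y)<.005)&(C[...,0]>lo)&(C[...,0]<hi)&(C[...,2]>z0)&(C[...,2]<z1)
    if m.sum()>1:E.append((y,C[m][:,0].min(),C[m][:,0].max()))
  E=np.array(E);print(n,len(E),np.polyfit(E[:,0],E[:,1],1),np.polyfit(E[:,0],E[:,2],1))
E
```

```text
16.8833 [ 0.5371 -0.0515  0.3401] [179.2   -0.5   39.16] [-9.3 19.3 93.4 -0.2 66.4 41.6] F [-0.2 -0.1 -0.8] [-0.04 -0.07  0.05] w 0.0415 26.266903672367334
[[0.775, 0.631, 0.015], [0.631, -0.775, -0.005], [0.009, 0.014, -1.0]]
r 0.5395863293192079 az -5.471611640096008 tilt radial,tang 0.015923292375631448 -0.0038287700118464487 radial out in tool [0.71165732 0.70234628 0.01592329]
beam 19 [-0.02919871  0.43322656] [0.01095093 0.44083214]
table 17 [-0.03466486  0.47351054] [-0.00179765  0.47893613]
```

Request:
{"name": "carry_out", "arguments": {
  "plan": [
    [0, 0, 0, -0.1245],
    [0, 0, 0, -0.1245],
    [0, 0, 0, -0.1245],
    [0, 0, 0, -0.1245],
    [0, 0, 0, -0.1245],
    [0, 0, 0, -0.1245],
    [0, 0, 0, -0.1245],
    [0, 0, 0, -0.1245],
    [0, 0, 0, -0.1245],
    [0, 0, 0, -0.1245],
    [0, 0, 0, -0.1245],
    [0, 0, 0, -0.1245],
    [0, 0, 0, -0.1245],
    [0, 0, 0, -0.1245],
    [0, 0, 0, -0.1245],
    [0, 0, 0, -0.1245],
    [0, 0, 0, -0.1245],
    [0, 0, 0, -0.1245],
    [0, 0, 0, -0.1245],
    [0, 0, 0, -0.1245]
  ]
}}

```text
time: 18.55
ee_pos: [0.5365, -0.0514, 0.3339]
orientation: [-179.8, 0.4, -177.8]
wrist_force: [0.5, 0.2, -1.6]
width: 0.0417
grip_force: 26.2
```

Request:
{"name": "carry_out", "arguments": {
  "plan": [
    [2.2, 2.45, 0, 0],
    [2.2, 2.45, 0, 0],
    [2.2, 2.45, 0, 0],
    [2.2, 2.45, 0, 0],
    [2.2, 2.45, 0, 0],
    [2.2, 2.45, 0, 0],
    [0, 0, 0, 0],
    [0, 0, 0, 0]
  ]
}}

```text
time: 19.22
ee_pos: [0.3993, 0.0921, 0.3327]
orientation: [-179.8, 0.4, -178.1]
wrist_force: [0.0, -0.6, -2.4]
width: 0.0419
grip_force: 26.3
```

```bash
python3 st.py
python3 - <<'E'
from h import *
p=cams.snapshot("scene");C=cloud(p);save("s3.png",p["color"][90:290,140:400],3)
print([(np.round(d["xyz"],4),d["confidence"]) for d in nets.spot_in("housing",p)],[(np.round(d["xyz"],4),d["confidence"]) for d in nets.spot_in("spanner",p)])
E
```

```text
19.2167 [0.3993 0.0921 0.3327] [-179.77    0.44 -178.05] [  7.9   3.8 113.3  -0.3  62.5 -83.9] F [ 0.  -0.6 -2.4] [ 0.01  0.01 -0.03] w 0.0419 26.33044632151723
[[-0.999, -0.034, 0.008], [-0.034, 0.999, -0.004], [-0.008, -0.004, -1.0]]
r 0.40977589871442943 az 12.991562032571151 tilt radial,tang 0.006797579308934062 -0.005363689562473961 radial out in tool [-0.98144869  0.19160443  0.00679758]
[(array([ 0.3544, -0.1523,  0.0501]), 0.93), (array([ 0.3606, -0.0361,  0.0519]), 0.85), (array([0.4237, 0.0887, 0.1995]), 0.6), (array([0.6882, 0.0286, 0.0751]), 0.47)] [(array([0.6899, 0.033 , 0.0783]), 0.75)]
```

View pics/s3.png

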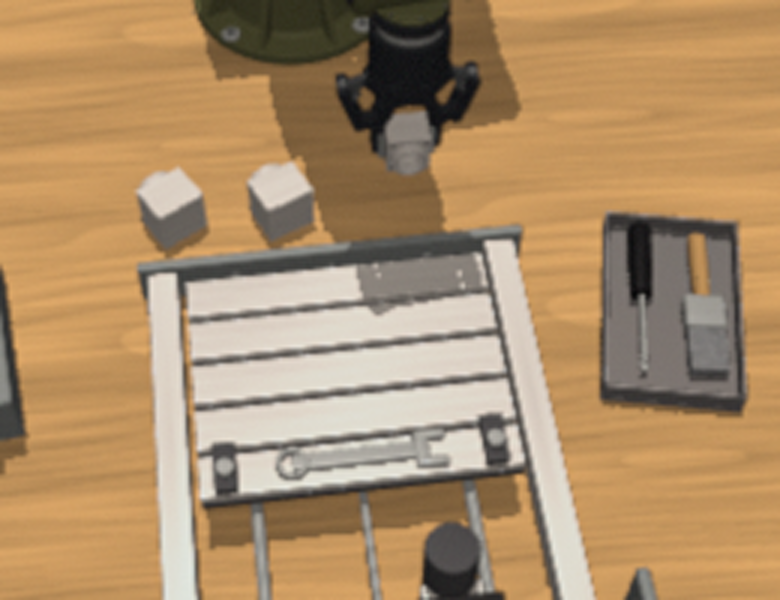

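The picture shows the housing in the fingers at (405,140), with its spigot towards the mill. I can't see the bore's dark ring, so the housing may have drooped. I'll check its pitch with depth.

```bash
cat > fit.py <<'E'
from h import *
import sys
s=r.get_state();c=s["ee_pos"]-[0,0,.152]
for cam in("scene","top"):
  p=cams.snapshot(cam);C=cloud(p)
  ms=nets.silhouettes("housing",p);best=None
  for d in ms:
    P=C[d["mask"]&(p["z_map"]>0)]
    if len(P) and np.linalg.norm(np.median(P,0)-c)<.06:best=(d["mask"],P);break
  if best is None:print(cam,"none");continue
  P=best[1];print(cam,len(P),P.mean(0).round(3))
  y0=c[1];q=P[abs(P[:,1]-y0)<.016];
  k=np.round(q[:,0]/.004).astype(int);print([(int(i*4),int(1000*np.median(q[k==i,2])),int((k==i).sum())) for i in np.unique(k)])
E
python3 fit.py
```

```text
scene 279 [0.417 0.092 0.191]
[(296, 0, 1), (388, 199, 1), (392, 200, 11), (396, 202, 6), (400, 202, 15), (404, 202, 10), (408, 202, 9), (412, 201, 15), (416, 200, 20), (420, 198, 22), (424, 195, 27), (428, 185, 28), (432, 183, 29), (436, 191, 14)]
top none
```

The housing is level: its top is flat at 0.202 and the spigot end is near x=0.435. I'll lower it so the spigot underside lands on the front beam and the bore end gets levered up.

Request:
{"name": "carry_out", "arguments": {
  "plan": [
    [0, 0, 3, 0],
    [0, 0, 3, 0],
    [0, 0, 2.5, 0],
    [0, 0, 1, 0],
    [0, 0, 0.4, 0],
    [0, 0, 0.4, 0],
    [0, 0, 0.4, 0],
    [0, 0, 0, 0]
  ]
}}

```text
time: 20.23
ee_pos: [0.4007, 0.0907, 0.2256]
orientation: [-179.8, 0.3, -178.2]
wrist_force: [-2.6, -0.0, 2.1]
width: 0.0421
grip_force: 26.9
```

```bash
python3 st.py|head -1; python3 fit.py
```

```text
20.2333 [0.4007 0.0907 0.2256] [-179.75    0.34 -178.21] [  7.7  14.8 118.   -0.4  46.8 -83.8] F [-2.6 -0.   2.1] [-0.09  0.38 -0.01] w 0.0421 26.874593370594084
scene 226 [0.417 0.092 0.087]
[(384, 91, 2), (388, 94, 5), (392, 94, 6), (396, 95, 9), (400, 95, 10), (404, 95, 9), (408, 98, 10), (412, 96, 16), (416, 95, 13), (420, 95, 30), (424, 91, 24), (428, 70, 16), (432, 86, 25), (436, 70, 9)]
top none
```

Request:
{"name": "carry_out", "arguments": {
  "plan": [
    [0, 0, 0.4, 0],
    [0, 0, 0.4, 0],
    [0, 0, 0.4, 0],
    [0, 0, 0.4, 0],
    [0, 0, 0, 0]
  ]
}}

```text
time: 20.85
ee_pos: [0.4011, 0.0908, 0.2094]
orientation: [-179.8, 0.4, -178.2]
wrist_force: [-3.4, -1.7, 6.1]
width: 0.0417
grip_force: 27.2
```

```bash
python3 st.py|head -1; python3 fit.py
```

```text
20.85 [0.4011 0.0908 0.2094] [-179.77    0.43 -178.19] [  7.7  16.8 118.4  -0.4  44.4 -83.8] F [-3.4 -1.7  6.1] [-0.22  0.38 -0.07] w 0.0417 27.22869173856452
scene 198 [0.414 0.093 0.075]
[(384, 78, 3), (388, 81, 2), (392, 82, 4), (396, 85, 6), (400, 62, 15), (404, 61, 17), (408, 89, 19), (412, 89, 17), (416, 82, 15), (420, 88, 18), (424, 65, 19), (428, 67, 10), (432, 68, 9), (436, 70, 5)]
top none
```

Request:
{"name": "carry_out", "arguments": {
  "plan": [
    [0, 0, 0.4, 0],
    [0, 0, 0.4, 0],
    [0, 0, 0.4, 0],
    [0, 0, 0, 0]
  ]
}}

```text
time: 21.38
ee_pos: [0.4012, 0.0908, 0.1973]
orientation: [-179.8, 0.4, -178.2]
wrist_force: [-2.9, -0.0, 1.7]
width: 0.0422
grip_force: 26.5
```

```bash
python3 st.py|head -1; python3 - <<'E'
from h import *
p=cams.snapshot("scene");save("s4.png",p["color"][110:200,220:330],6)
E
```

```text
21.3833 [0.4012 0.0908 0.1973] [-179.78    0.43 -178.19] [  7.7  18.4 118.6  -0.4  42.6 -83.8] F [-2.9 -0.   1.7] [ 0.04  0.23 -0.  ] w 0.0422 26.50425080442801
```

View pics/s4.png

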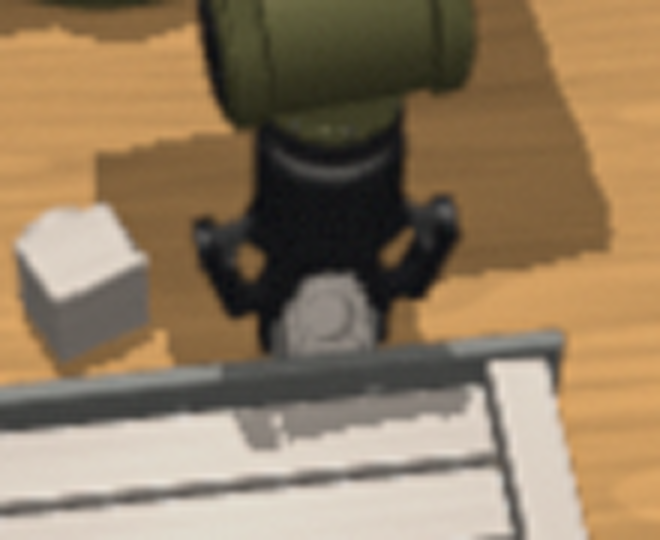

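The bore now shows at (328,312), clearly tipped up. I'll push the underside flat against the beam's face to bring it upright.

Request:
{"name": "carry_out", "arguments": {
  "plan": [
    [-0.25, 0, 0, 0],
    [-0.25, 0, 0, 0],
    [-0.2, 0, 0, 0],
    [0, 0, 0, 0]
  ]
}}

```text
time: 21.77
ee_pos: [0.4055, 0.091, 0.1956]
orientation: [-179.7, -0.3, -178.2]
wrist_force: [-26.1, 1.6, 4.0]
width: 0.0416
grip_force: 22.5
```

```bash
python3 st.py|head -1; python3 fit.py
```

```text
21.7667 [0.4055 0.091  0.1956] [-179.73   -0.26 -178.18] [  7.6  19.1 117.9  -0.4  43.3 -83.9] F [-26.1   1.6   4. ] [0.24 3.38 0.05] w 0.0416 22.500929147936404
scene 133 [0.411 0.093 0.062]
[(388, 53, 3), (392, 55, 6), (396, 51, 13), (400, 48, 15), (404, 48, 18), (408, 80, 11), (412, 80, 9), (416, 77, 3), (420, 63, 10), (424, 60, 14), (428, 64, 8), (432, 66, 4)]
top none
```

Request:
{"name": "carry_out", "arguments": {
  "plan": [
    [0.7, 0, 0, 0],
    [0.8, 0, 0, 0],
    [0, 0, -2, 0],
    [0, 0, -3, 0],
    [0, 0, -3, 0],
    [0, 0, -3, 0],
    [0, 0, -2, 0],
    [0, 0, 0, 0],
    [0, 0, 0, 0]
  ]
}}

```text
time: 22.72
ee_pos: [0.3918, 0.091, 0.3276]
orientation: [-179.8, 0.5, -178.2]
wrist_force: [-0.1, -0.1, -1.2]
width: 0.0416
grip_force: 21.1
```

```bash
python3 st.py|head -1; python3 fit.py; cat > tilt.py <<'E'
from h import *
s=r.get_state();c=s["ee_pos"]-[0,0,.152]
p=cams.snapshot("scene");C=cloud(p)
for d in nets.silhouettes("housing",p):
  m=d["mask"]&(p["z_map"]>0);P=C[m]
  if len(P)<30 or np.linalg.norm(np.median(P,0)-c)>.07:continue
  rng=np.random.default_rng(0);Q=P.copy()
  for k in range(3):
    if len(Q)<25:break
    best=None
    for _ in range(800):
      a=Q[rng.choice(len(Q),3,replace=False)];n=np.cross(a[1]-a[0],a[2]-a[0])
      if np.linalg.norm(n)<5e-5:continue
      n/=np.linalg.norm(n);i=abs((Q-a[0])@n)<.0015
      if best is None or i.sum()>best.sum():best=i
    W=Q[best];n=np.linalg.svd(W-W.mean(0))[2][2];n*=np.sign(n[2]) or 1
    print("plane",len(W),W.mean(0).round(4),n.round(3),"from vert",np.degrees(np.arccos(n[2])).round(1));Q=Q[~best]
  break
E
python3 tilt.py; python3 -c "
from h import *
p=cams.snapshot('scene');save('s5.png',p['color'][95:185,220:330],6)"
```

```text
22.7167 [0.3918 0.091  0.3276] [-179.78    0.52 -178.19] [  7.9   3.2 114.7  -0.3  61.6 -83.8] F [-0.1 -0.1 -1.2] [0.03 0.03 0.04] w 0.0416 21.090796343050897
scene 194 [0.399 0.094 0.193]
[(372, 186, 1), (376, 188, 3), (380, 186, 13), (384, 185, 17), (388, 183, 17), (392, 182, 14), (396, 210, 25), (400, 210, 6), (404, 202, 6), (408, 197, 9), (412, 190, 19), (416, 191, 16), (420, 198, 7)]
top none
plane 33 [0.3972 0.0926 0.1869] [-0.203  0.54   0.816] from vert 35.3
plane 27 [0.4008 0.0907 0.185 ] [-0.21  -0.125  0.97 ] from vert 14.2
plane 21 [0.3963 0.1033 0.1929] [ 0.074 -0.957  0.281] from vert 73.7
```

View pics/s5.png

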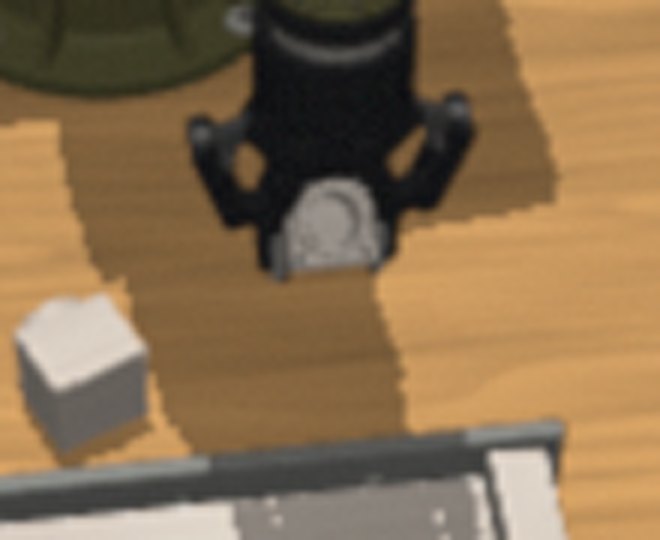

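```bash
cat > rfit.py <<'E'
from h import *
# sample the housing surface in its frame (mm)
def model():
  g=np.arange(-21,21.1,.7);L=np.arange(0,36.1,.7);o=[]
  A,B=[a.ravel() for a in np.meshgrid(g,L)]
  for s in(-21,21):o+=[np.c_[A,0*A+s,B],np.c_[0*A+s,A,B]]
  X,Y=[a.ravel() for a in np.meshgrid(g,g)];R=np.hypot(X,Y)
  o.append(np.c_[X,Y,0*X]);k=R>=18;o.append(np.c_[X,Y,0*X+36][k]);k=(R>=13.5)&(R<=18);o.append(np.c_[X,Y,0*X+46][k]);k=R<13.5;o.append(np.c_[X,Y,0*X+14][k])
  for rr,z0 in((18,36),(13.5,14)):
    T,Z=[a.ravel() for a in np.meshgrid(np.arange(0,2*np.pi,.035),np.arange(z0,46.1,.7))];o.append(np.c_[rr*np.cos(T),rr*np.sin(T),Z])
  return np.vstack(o)/1000
M=model()
s=r.get_state();c=s["ee_pos"]-[0,0,.1516]
p=cams.snapshot("scene");R,t=Rt(p);K=np.array(p["K"]);zm=p["z_map"]
print("cam at",(-R.T@t).round(2))
def render(th,off,y0=0,a=.014):
  u=np.array([np.cos(th),0,np.sin(th)]);v=np.array([-np.sin(th),0,np.cos(th)])
  W=(M[:,2:]-a)*u+M[:,:1]*v+M[:,1:2]*np.array([0,1,0])+c+off
  q=W@R.T+t;px=np.round(q[:,:2]/q[:,2:]*[K[0,0],K[1,1]]+K[:2,2]).astype(int)
  D=np.full(zm.shape,9.);np.minimum.at(D,(px[:,1],px[:,0]),q[:,2]);return D
res=[]
for th in range(0,126,5):
  b=None
  for dx in(-.004,0,.004):
    for dz in(-.004,0,.004):
      for dy in(-.003,.0,.003):
        D=render(np.radians(th),np.array([dx,dy,dz]));m=(D<9)&(zm>0);e=np.minimum(abs(D-zm)[m],.02).mean()
        if b is None or e<b[0]:b=(e,dx,dy,dz)
  res.append((round(b[0]*1000,2),th)+b[1:])
print(sorted(res)[:6])
E
python3 rfit.py
```

```text
cam at [ 1.3  -0.03  1.23]
[(np.float64(9.56), 55, -0.004, 0.003, 0.004), (np.float64(9.57), 50, -0.004, 0.0, 0.004), (np.float64(9.84), 60, -0.004, 0.0, 0.004), (np.float64(10.39), 65, -0.004, 0.0, 0), (np.float64(10.87), 45, -0.004, 0.003, 0.004), (np.float64(11.14), 70, -0.004, 0.003, 0)]
```

A render fit puts the bore at about 55° elevation, so it isn't upright yet. I'll repeat the push with the grip lower, so the beam bears nearer the spigot and has a longer lever.

Request:
{"name": "carry_out", "arguments": {
  "plan": [
    [0, 0, 3.5, 0],
    [0, 0, 3.5, 0],
    [0, 0, 3, 0],
    [0, 0, 2, 0],
    [0, 0, 1, 0],
    [0, 0, 0.8, 0],
    [-0.3, 0, 0, 0],
    [-0.3, 0, 0, 0],
    [-0.3, 0, 0, 0],
    [-0.2, 0, 0, 0],
    [0, 0, 0, 0]
  ],
  "squeeze": 20
}}

```text
time: 24.03
ee_pos: [0.4033, 0.0909, 0.189]
orientation: [-179.8, 0.1, -178.2]
wrist_force: [-8.6, -0.5, -3.3]
width: 0.0419
grip_force: 21.5
```

```bash
python3 st.py|head -1
```

```text
24.0333 [0.4033 0.0909 0.189 ] [-1.7976e+02  1.4000e-01 -1.7819e+02] [  7.7  19.7 118.4  -0.4  41.8 -83.9] F [-8.6 -0.5 -3.3] [ 0.07  1.26 -0.01] w 0.0419 21.472597578540444
```

Request:
{"name": "carry_out", "arguments": {
  "plan": [
    [-0.2, 0, 0, 0],
    [-0.2, 0, 0, 0],
    [-0.2, 0, 0, 0],
    [0, 0, 0, 0]
  ]
}}

```text
time: 24.37
ee_pos: [0.4076, 0.091, 0.1878]
orientation: [-179.7, -0.3, -178.2]
wrist_force: [-23.8, 2.0, -7.5]
width: 0.0415
grip_force: 25.3
```

```bash
python3 st.py|head -1;python3 rfit.py
```

```text
24.3667 [0.4076 0.091  0.1878] [-179.73   -0.25 -178.18] [  7.6  20.3 117.7  -0.4  42.3 -84. ] F [-23.8   2.   -7.5] [0.17 3.18 0.  ] w 0.0415 25.302577167749405
cam at [ 1.3  -0.03  1.23]
[(np.float64(10.77), 75, 0.004, 0.003, 0), (np.float64(10.81), 55, 0.004, 0.0, -0.004), (np.float64(10.82), 70, 0.004, 0.003, 0), (np.float64(10.93), 60, 0.004, -0.003, 0.004), (np.float64(10.93), 65, 0.004, 0.003, 0), (np.float64(10.94), 50, 0.004, 0.0, 0)]
```

Request:
{"name": "carry_out", "arguments": {
  "plan": [
    [-0.1, 0, 0, 0],
    [0, 0, 0, 0],
    [0.9, 0, 0, 0],
    [0.9, 0, 0, 0],
    [0, 0, -2, 0],
    [0, 0, -3, 0],
    [0, 0, -3, 0],
    [0, 0, -3, 0],
    [0, 0, -3, 0],
    [0, 0, 0, 0],
    [0, 0, 0, 0]
  ]
}}

```text
time: 25.33
ee_pos: [0.3919, 0.0911, 0.3307]
orientation: [-179.8, 0.7, -178.2]
wrist_force: [0.3, -1.4, -2.7]
width: 0.0418
grip_force: 26.0
```

```bash
python3 st.py|head -1;python3 rfit.py; python3 -c "
from h import *
p=cams.snapshot('scene');save('s6.png',p['color'][95:185,220:330],6)"
```

```text
25.3333 [0.3919 0.0911 0.3307] [-179.8     0.65 -178.19] [  7.9   2.9 114.5  -0.3  61.9 -83.8] F [ 0.3 -1.4 -2.7] [ 0.02 -0.02  0.03] w 0.0418 26.036837473511696
cam at [ 1.3  -0.03  1.23]
[(np.float64(10.85), 65, -0.004, 0.003, 0.004), (np.float64(10.86), 70, -0.004, 0.003, 0), (np.float64(11.02), 60, -0.004, 0.003, 0.004), (np.float64(11.03), 75, -0.004, 0.003, 0), (np.float64(11.56), 55, -0.004, 0.003, 0.004), (np.float64(11.6), 80, -0.004, 0.003, -0.004)]
```

View pics/s6.png

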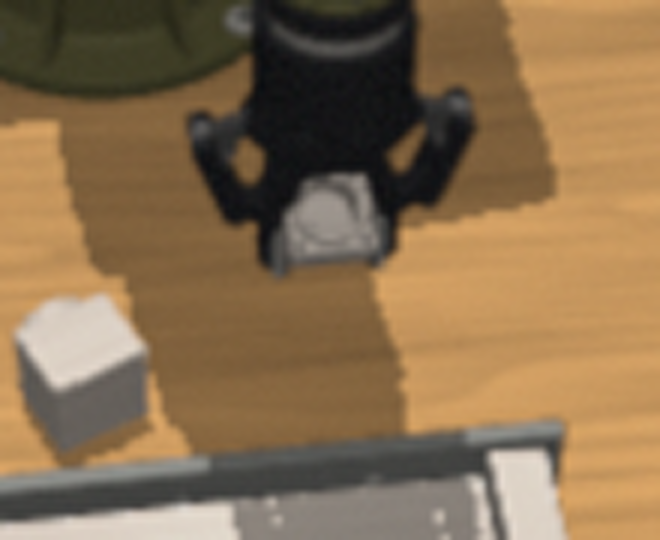

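The bore now sits at roughly 68° (opening at (328,215), front flat visible). I'll set it down on the table's clear front part, release it so it rights itself on its closed end, and grip it again.

Request:
{"name": "carry_out", "arguments": {
  "plan": [
    [-3.14, -0.92, 0, 0],
    [-3.14, -0.92, 0, 0],
    [-3.14, -0.92, 0, 0],
    [-3.14, -0.92, 0, 0],
    [-3.14, -0.92, 0, 0],
    [0, 0, 2.5, 0],
    [0, 0, 2.5, 0],
    [0, 0, 2, 0],
    [0, 0, 1, 0],
    [0, 0, 0, 0],
    [0, 0, 0, 0]
  ]
}}

```text
time: 26.35
ee_pos: [0.551, 0.0498, 0.2499]
orientation: [-179.8, 0.3, -178.2]
wrist_force: [-0.0, -0.2, -1.3]
width: 0.042
grip_force: 25.9
```

```bash
python3 st.py
```

```text
26.35 [0.551  0.0498 0.2499] [-179.77    0.31 -178.19] [  1.4  27.6  95.   -0.3  57.1 -90.3] F [-0.  -0.2 -1.3] [-0.07  0.01  0.02] w 0.042 25.86768988519907
[[-0.999, -0.032, 0.005], [-0.032, 0.999, -0.004], [-0.005, -0.004, -1.0]]
r 0.5532105758348462 az 5.162657558412566 tilt radial,tang 0.005118506701317332 -0.004347808556378695 radial out in tool [-0.99827783  0.0584395   0.00511851]
```

Request:
{"name": "carry_out", "arguments": {
  "plan": [
    [0, 0, 0.4, 0],
    [0, 0, 0.3, 0],
    [0, 0, 0.2, 0],
    [0, 0, 0, 0]
  ]
}}

```text
time: 26.68
ee_pos: [0.5511, 0.0497, 0.2419]
orientation: [-179.8, 0.4, -178.2]
wrist_force: [0.2, 0.3, 0.6]
width: 0.0415
grip_force: 26.6
```

```bash
python3 st.py|head -1; python3 rfit.py
```

```text
26.6833 [0.5511 0.0497 0.2419] [-179.77    0.44 -178.19] [  1.4  28.3  95.2  -0.3  56.  -90.3] F [0.2 0.3 0.6] [ 0.06 -0.01 -0.  ] w 0.0415 26.629677008022554
cam at [ 1.3  -0.03  1.23]
[(np.float64(11.31), 70, -0.004, 0.003, 0), (np.float64(11.6), 75, -0.004, 0.003, -0.004), (np.float64(11.65), 65, -0.004, 0.0, 0), (np.float64(11.99), 80, -0.004, 0.0, -0.004), (np.float64(12.06), 60, -0.004, 0.0, 0.004), (np.float64(12.65), 85, 0, 0.003, -0.004)]
```

Request:
{"name": "carry_out", "arguments": {
  "plan": [
    [0, 0, 0.2, 0],
    [0, 0, 0, 0]
  ]
}}

```text
time: 26.9
ee_pos: [0.5512, 0.0498, 0.2417]
orientation: [-179.8, 0.5, -178.2]
wrist_force: [-14.0, -0.4, 27.7]
width: 0.0416
grip_force: 39.9
```

Request:
{"name": "carry_out", "arguments": {
  "plan": [
    [0, 0, 0, 0],
    [0, 0, 0, 0],
    [0, 0, 0, 0],
    [0, 0, 0, 0],
    [0, 0, 0, 0],
    [0, 0, -0.3, 0]
  ],
  "fingers": 60
}}

```text
time: 27.4
ee_pos: [0.5509, 0.0497, 0.2416]
orientation: [-179.8, 0.3, -178.2]
wrist_force: [0.1, 0.3, -0.3]
width: 0.0657
grip_force: 0.0
```

```bash
python3 st.py|head -1; python3 rfit.py; python3 fit.py; python3 -c "
from h import *
p=cams.snapshot('scene');save('s7.png',p['color'][120:210,200:310],6)"
```

```text
27.4 [0.5509 0.0497 0.2416] [-179.77    0.3  -178.19] [  1.4  28.3  95.2  -0.3  56.1 -90.3] F [ 0.1  0.3 -0.3] [ 0.04 -0.01  0.01] w 0.0657 0.0
cam at [ 1.3  -0.03  1.23]
[(np.float64(13.0), 0, 0.004, 0.0, -0.004), (np.float64(13.33), 5, 0.004, 0.003, -0.004), (np.float64(13.8), 70, 0.004, 0.003, -0.004), (np.float64(13.91), 10, 0.004, 0.003, -0.004), (np.float64(13.93), 65, 0.004, 0.003, -0.004), (np.float64(14.22), 75, 0.004, 0.003, -0.004)]
scene 161 [0.551 0.05  0.097]
[(520, 83, 3), (524, 85, 2), (540, 108, 2), (544, 108, 8), (548, 114, 20), (552, 97, 56), (556, 92, 36)]
top none
```

View pics/s7.png

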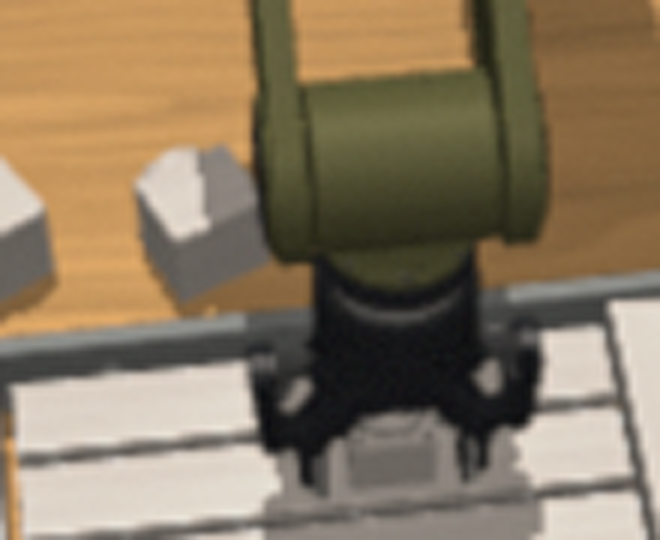

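The picture shows the housing standing upright between the open fingers. Its front flat is at (390,465), the spigot is above it, and the spigot top reads 0.114–0.116, against 0.116 expected. It sits a little behind the pads, so I'll raise and take one wrist measurement.

Request:
{"name": "carry_out", "arguments": {
  "plan": [
    [0, 0, -2, 0],
    [0, 0, -3.5, 0],
    [0, 0, -3.5, 0],
    [0, 0, -1, 0],
    [0, 0, 0, 0]
  ],
  "fingers": 0
}}

```text
time: 28.12
ee_pos: [0.5506, 0.0501, 0.3453]
orientation: [-179.8, 0.7, -178.2]
wrist_force: [0.3, -0.1, 0.2]
width: 0.0856
grip_force: 0.0
```

```bash
python3 st.py; python3 - <<'E'
from h import *
p=cams.snapshot("wrist");C=fcloud(p);z=p["z_map"]
near=(np.hypot(C[...,0]-.54,C[...,1]-.05)<.045)&(z>0)
for zl,zh in((.113,.12),(.103,.11)):
  m=near&(C[...,2]>zl)&(C[...,2]<zh);P=C[m]
  if len(P)<20: print(zl,len(P));continue
  Q=P[:,:2].astype(np.float32)*1000;n=np.linalg.svd(P-P.mean(0))[2][2]
  print(zl,len(P),np.median(P[:,2]),cv2.minAreaRect(Q),cv2.minEnclosingCircle(Q),n.round(3))
print([(np.round(d["xyz"],4),d["confidence"]) for d in nets.spot_in("bore_mouth",p)])
E
```

```text
28.1167 [0.5506 0.0501 0.3453] [-179.77    0.68 -178.19] [  1.4  20.6  90.8  -0.2  67.9 -90.3] F [ 0.3 -0.1  0.2] [ 0.   -0.05  0.04] w 0.0856 0.0
[[-0.999, -0.032, 0.012], [-0.032, 0.999, -0.004], [-0.012, -0.004, -1.0]]
r 0.552847069692727 az 5.201859994098378 tilt radial,tang 0.011662225847293125 -0.004771169359614562 radial out in tool [-0.99818059  0.05915657  0.01166223]
0.113 910 0.11572522594258024 ((534.828125, 48.34727478027344), (34.73346710205078, 34.93399429321289), 52.29526138305664) ((535.0562744140625, 48.06627655029297), 17.82035255432129) [0.007 0.002 1.   ]
0.103 1416 0.10610746966552409 ((535.3002319335938, 48.15073013305664), (42.04854202270508, 42.15962600708008), 1.6462173461914062) ((534.9825439453125, 47.8582649230957), 28.960140228271484) [-0.004  0.001 -1.   ]
[(array([0.5333, 0.0466, 0.1096]), 0.95), (array([ 0.3687, -0.1449,  0.0389]), 0.88), (array([ 0.3773, -0.033 ,  0.0277]), 0.63)]
```

The housing stands upright: rim plane level at z=0.1157, shoulder at 0.106, block 42×42 mm, centre (0.535,0.048). Now I'll centre on it, grip and lift.

Request:
{"name": "carry_out", "arguments": {
  "plan": [
    [1.65, -0.2, 0, 0],
    [0, 0, 3, 0],
    [0, 0, 3.5, 0],
    [0, 0, 2.5, 0],
    [0, 0, 0.9, 0],
    [0, 0, 0, 0]
  ]
}}

```text
time: 28.72
ee_pos: [0.5339, 0.0472, 0.24]
orientation: [-179.8, 0.0, -178.2]
wrist_force: [0.6, 0.5, 1.2]
width: 0.0855
grip_force: 0.0
```

Request:
{"name": "carry_out", "arguments": {
  "plan": [
    [0, 0, 0, 0],
    [0, 0, 0, 0],
    [0, 0, 0, 0],
    [0, 0, 0, 0],
    [0, 0, 0, 0],
    [0, 0, 0, 0],
    [0, 0, 0, 0],
    [0, 0, 0, 0],
    [0, 0, -1, 0],
    [0, 0, -2.5, 0],
    [0, 0, -3, 0],
    [0, 0, -3, 0],
    [0, 0, -3, 0],
    [0, 0, -1.5, 0],
    [0, 0, 0, 0],
    [0, 0, 0, 0],
    [0, 0, 0, 0]
  ],
  "fingers": 255,
  "squeeze": 50
}}

```text
time: 30.13
ee_pos: [0.5334, 0.0477, 0.382]
orientation: [-179.8, 0.3, -178.2]
wrist_force: [-0.3, -0.1, -1.7]
width: 0.0414
grip_force: 51.0
```

```bash
python3 st.py; python3 - <<'E'
from h import *
p=cams.snapshot("wrist");C=fcloud(p);z=p["z_map"];s=r.get_state();e=s["ee_pos"]
near=(np.hypot(C[...,0]-e[0],C[...,1]-e[1])<.04)&(z>0);zz=C[...,2][near];print(np.histogram(zz,bins=np.arange(.06,.32,.01)))
t=(e[2]-.1516)+.022
m=near&(abs(C[...,2]-t)<.006)
P=C[m];n=np.linalg.svd(P-P.mean(0))[2][2];print(len(P),P.mean(0),n,cv2.minAreaRect(P[:,:2].astype(np.float32)*1000))
b=cams.snapshot("top");D=cloud(b);m=(np.hypot(D[...,0]-.477,D[...,1]+.39)<.04)&(D[...,2]>.106)&(D[...,2]<.13);print("knob",cv2.minAreaRect(D[m][:,:2].astype(np.float32)*1000))
for q in("brush","screwdriver","spanner"):print(q,[np.round(d["xyz"],3) for d in nets.spot_in(q,b)][:2])
E
python3 rfit.py
```

```text
30.1333 [0.5334 0.0477 0.382 ] [-179.77    0.27 -178.19] [  1.2  16.4  91.2  -0.2  72.1 -90.5] F [-0.3 -0.1 -1.7] [0.02 0.03 0.06] w 0.0414 50.961090764030814
[[-0.999, -0.032, 0.005], [-0.032, 0.999, -0.004], [-0.005, -0.004, -1.0]]
r 0.535480251685465 az 5.111936202317634 tilt radial,tang 0.004457380822052222 -0.004316002857391425 radial out in tool [-0.99832915  0.05761113  0.00445738]
(array([1841, 1858,    0,    0,    0,    0,    0,    0,    0,    0,    0,
          0,    0,    0,  127,  600, 2063, 1978, 5476, 3729, 1714,  657,
       3295, 4609, 7148]), array([0.06, 0.07, 0.08, 0.09, 0.1 , 0.11, 0.12, 0.13, 0.14, 0.15, 0.16,
       0.17, 0.18, 0.19, 0.2 , 0.21, 0.22, 0.23, 0.24, 0.25, 0.26, 0.27,
       0.28, 0.29, 0.3 , 0.31]))
4885 [0.53004362 0.04693953 0.25189774] [ 0.04608197 -0.00202025  0.99893562] ((532.3009033203125, 47.065433502197266), (78.33191680908203, 34.67690658569336), 82.55516815185547)
knob ((475.4822082519531, -388.33056640625), (34.59111404418945, 15.144476890563965), 8.780271530151367)
brush [array([0.532, 0.393, 0.018]), array([ 0.475, -0.376,  0.104])]
screwdriver [array([0.464, 0.337, 0.029])]
spanner [array([0.692, 0.029, 0.075])]
cam at [ 1.3  -0.03  1.23]
[(np.float64(7.42), 85, -0.004, 0.0, -0.004), (np.float64(7.64), 90, -0.004, 0.0, -0.004), (np.float64(7.81), 80, -0.004, 0.0, -0.004), (np.float64(8.34), 95, -0.004, 0.0, -0.004), (np.float64(8.73), 75, -0.004, 0.0, -0.004), (np.float64(8.87), 100, 0, 0.0, -0.004)]
```

```bash
python3 -c "
from bench import ticket
print(ticket.close_job())"
```

```text
the job is handed in; nothing more can be done
None
```

I handed the job in with the knob turned about 0.95 rad to a firm stop, the housing held still with its bore within about 3° of straight up and its closed end about 0.21 m above the bench, and the brush, screwdriver and spanner where they started; the hand-in gave no verdict.

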